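Open the starter tub

ROBOT

A 6-joint arm with a two-finger parallel gripper is mounted at the origin on the work surface. World frame = base frame: x ahead of the robot, y to its left, z up, the work surface at z = 0. Lengths are in mm, angles in rad, forces in N, time in s.
With the tool pointing down it reaches from about 375 to 975 mm from the base axis. Payload 3.8 kg.
Tool frame: the origin (TCP) lies at the very end of the fingers, on their centre line; the grasp point (between the pads) lies 19 mm behind it; z points along the fingers, y is the direction in which the jaws open and shut (so a half turn about z gives the same grasp; the last joint's range is limited). The gripper opens to 88 mm and grips with 3 to 60 N. Pads are 18 mm wide; open, the fingers measure 123 mm over their backs; the gripper's body (75 mm by 187 mm) begins 45 mm behind the grasp point.
Start: joints at [1.125, 0.264, 1.604, -0, 1.274, -0.037], TCP at [268.315, 619.375, 238.706] pointing down, gripper open.
Joint ranges: [-2.63, 2.63], [-0.94, 2.18], [0.31, 2.57], [-1.31, 4.45], [0, 2.66], [-2.55, 2.55]. Speed limits (rad/s): [2.57, 2.57, 3.14, 3.14, 3.14, 3.14].

INTERFACE

Orientations are given as a rotation vector (axis times angle).
In Python, from bench import env gives the robot as it stands.
- The arm moves only by the tool move_arm, never from a script. Its argument "rows" is one flat list of numbers, 7 for each row, row after row: the shift along the tool's x, y, z in mm, then the turn, a rotation vector about the tool's x, y, z in rad, then the closure, from 0 (fully open) to 1 (shut). A call has 1 to 8 rows; each row shifts and turns the commanded pose from where the row before left it, along the tool's axes as they then stand; what a row does not reach is not made up. A row lasts 1/12 s, in which the tool goes at most 41.7 mm and 7.16 degrees, less where a joint would pass 70% of its speed; a pose out of reach is approached as far as the arm can. A call with a gripper value outside its range is refused whole. The fingers move at their own pace and stop on an object; "squeeze" is the grip in N (left out, the last holds). Time passes only in rows, so rows that do not move let the fingers close. It gives the time, the measured TCP pose, the force and the opening at its end, in the units of the state.
- env.get_obs(): the state, without advancing time (a new reading comes with each control period).
- env.camera(name): name is "scene" or "top"; returns the picture (420x560x3 uint8, blue, green, red); there is no depth.
- env.calibration(name): a dict with "fx", "fy", "cx", "cy" (pixels), "cam_to_world" (4x4, takes a point from camera to world coordinates). Camera axes: x right, y down, z forward; pixel columns grow to the right and rows downward; lengths in mm; the calibration is good to about 2 mm. A picture is of the moment at which its call begins. calibration takes no time and is no camera call.
- env.job_done(): hands the job in, once; it reports no verdict.
The state is a dict: "time_s": time; "qpos": joint angles; "joint_vel": joint speeds; "effort": joint torques, N m; "tcp_pos": TCP position; "orientation": TCP orientation; "wrist_force": force on the tool from outside, world axes, zero at the start; "ft_torque": the same for the moment, N m; "grip_width": finger opening in mm.
Only numpy, scipy, OpenCV 4.12 (cv2) and the standard library are available. Lean on these libraries where they do the work, as an engineer would, in place of code of your own. Each camera call takes 0.05 s, during which the arm holds its last target. There are 200 camera calls.

TASK

Open the starter tub: flip its red strap tab up and right over so that it stays folded back, then unscrew the orange cap anticlockwise by feel until it comes up against its stop, lift it off and set it down gently, bar upwards, inside the aluminium dish. The cap is brittle, so pinch it lightly, do not force it against the stop or pull before it is free, and leave everything else on the bench where it is.

Things in the scene. Friction and masses are not known exactly. Their poses are not given: they have to be found in the camera images.
- tab (a joint): the red strap tab that lies over the cap: its hinge angle, 0 = lying flat over the cap, grows as its end is lifted up and over, 2.7 = folded right back on its stop. It has no latch; it is light (30 g) and falls shut below upright (1.57) and falls open beyond it.
- tab_hinge (a point): the tab's hinge axis, on two grey cheeks (50 mm apart over all, 16 mm long) on the tub's lid, 60 mm along the tub's +x from the tub's axis and 174 mm above the tub's foot; the axis runs along the tub's y. The frame turns with the tab.
- tab_end (a point): point on the tab 100 mm from the hinge, 12 mm short of its free end, mid-width and mid-thickness. The tab is a strap 24 mm wide, 6 mm thick. Closed, it is level, its end points along the tub's -x, 52 mm out from the tub's axis, with 50 mm of free air below: it can be pinched by its long edges from above. Frame: the tab's own, x to the hinge, y along the hinge axis.
- tub: fixed white starter tub with a blue lid, 178 mm across; origin at the centre of its foot on the bench, z up the axis, lid top 120 mm above the foot. A round grey neck (68 mm across, 15 mm high) stands in the middle of the lid and takes the cap.
- cap: loose orange screw cap, 120 g; origin on its axis at the underside of its black stem. Stem 34 mm across, 16 mm high, with two lugs along the cap's x (50 mm over them, 2 to 7 mm up); round flange 60 mm across, 16 to 22 mm up; on it a grip bar 44 mm long (cap's x), 14 mm wide (y), 22 to 44 mm up. Screwed in, the underside is about 3 mm above the lid top and the tab lies 4 mm above the bar.
- cap_bar (a point): centre of the cap's grip bar, on the cap's axis, 33 mm above its underside, axes as the cap's. The cap is brittle: all forces on it added up (squeeze of both fingers, stop, seal, ground) must stay below 90 N, so pinch with about 20 N a finger (enough to turn it) and stop turning when the torque rises at the stop.
- cap_flange (a point): cap's axis at the flange top, 22 mm up. Unscrews anticlockwise from above; a sprung seal pushes it up with about 7 N (drag about 0.1 N m). It has 0.7 to 1.4 rad to go, different each time and not visible, to a hard end stop; at the stop and up to 0.25 rad short of it the cap is free, rises 3 mm by itself and lifts straight out. Before that it is held down.
- dish: fixed round aluminium dish, 168 mm across at the rim, 18 mm high, 4 mm wall; origin at the centre of its foot on the bench.
- dish_floor (a point): centre of the dish's flat inner floor, 5 mm above the bench; the floor is 148 mm across.
- weight: iron scale weight, 52 mm across, 44 mm high; origin at the centre of its foot. A bystander.
- bench_knife: steel dough scraper with dark wooden grip, lying flat, 110 by 150 by 18 mm; origin at the centre underneath. A bystander.
- rolling_pin: wooden rolling pin, 48 mm thick, 390 mm long along its y; origin under its middle. A bystander.
- mug: blue mug, 76 mm across, 85 mm high; origin at the centre of its foot. A bystander.
- bowl: steel bowl, 150 mm across, 65 mm high; origin at the centre of its foot. A bystander.
- salt_jar: glass jar with a steel lid, 68 mm across, 100 mm high; origin at the centre of its foot. A bystander.
- spoon: wooden spoon, 240 mm long along its x; origin underneath. A bystander.
Things that resemble listed ones, but are neither listed nor needed, are in the scene too. What is meant by the cap is not yellow, and is the smaller of those in its own colour. Of the things that look like the dish, take the one that is nearest to the robot's base at the start.

How it is judged (in metres and radians):
On the way, in this order (a step that is already met when the one before it is completed fails the run):
1. the tab is folded back past 1.9 rad (value of joint tab above 1.9 rad), for 0.2 s.
2. the cap is off the neck (its underside 25 mm or more above the lid) with the tab still folded back (value of joint tab above 1.9 rad and z of cap in the frame of tub above 0.145 m), for 0.1 s.
At the end, for the whole second after the job is handed in: The tab is folded back past 1.9 rad, and the cap rests at rest and upright (within 0.15 rad), bar upwards, on the dish's floor (underside within 6 mm of it), its axis within 52 mm of the dish's centre (value of joint tab above 1.9 rad and horizontal distance between cap and dish_floor below 0.052 m and z of cap in the frame of dish_floor between -0.004 and 0.006 m and angle between cap's own z axis and vertical below 0.15 rad and linear speed of cap below 0.02 m/s); the robot touches nothing.
It fails at once if the forces on the cap add up to more than 90 N (squeezed, forced or dropped) (contact force between cap and anything else above 90 N).
It fails at once if a bystander is moved by more than 25 mm (distance of any of weight, bench_knife, rolling_pin, mug, bowl, salt_jar, spoon from where it was at the start of the episode above 0.025 m).
It also fails if it takes over 72 s, if anything falls off the work surface, if the arm or the gripper's body presses on something with over 40 N, if the wrist force passes 120 N, or if a joint passes its speed limit or range.

## Working session

There is one attempt and no reset: what is moved stays moved. The work goes in short steps, Python scripts to look and compute and a tool call to move; the robot and the scene stay as the last step left them, time stands still between calls to the robot, and variables do not carry over. Pictures are saved under pics/ and viewed, about 8 in all and at most 12, crops included, and the job is handed in when it is done.

Besides the shell and the picture viewer there is one more tool, called after ">>>" as name(argument=value, ...) on one line, values as JSON. move_arm: Moves the arm, as the interface text tells. Its arguments: {"type":"object","properties":{"rows":{"type":"array","items":{"type":"number"}},"squeeze":{"type":"number"}},"required":["rows"]}

```bash
mkdir -p pics; python3 - <<'E'
from bench import env
import cv2,numpy as np,json
np.set_printoptions(precision=4,suppress=True)
for n in("scene","top"):
    im=env.camera(n);cv2.imwrite(f"pics/{n}0.png",im)
    c=env.calibration(n);print(n,c['fx'],c['fy'],c['cx'],c['cy']);print(np.array(c['cam_to_world']))
o=env.get_obs();print(o)
E
```

```text
scene 384.3460177839176 384.3460177839176 285.0545895579871 208.70146832803368
[[  -0.7657    0.4609   -0.4486 1055.8478]
 [   0.6431    0.5586   -0.5238  503.8254]
 [   0.0092   -0.6896   -0.7241  917.0091]
 [   0.        0.        0.        1.    ]]
top 407.0711676890801 407.0711676890801 282.2525940288379 211.00054303516688
[[   0.0158   -0.9982    0.0577  461.8909]
 [  -0.9996   -0.0143    0.0262  -95.557 ]
 [  -0.0253   -0.058    -0.998  1460.1739]
 [   0.        0.        0.        1.    ]]
{'time_s': 0.1, 'qpos': array([ 1.1251,  0.2646,  1.6052,  0.    ,  1.2737, -0.0369]), 'joint_vel': array([ 0.0002, -0.0015, -0.0033, -0.0005,  0.0007,  0.0007]), 'effort': array([  0.0008, -50.3615, -35.8075,   0.0732,   0.0235,  -0.0001]), 'tcp_pos': array([268.0177, 618.8053, 237.531 ]), 'orientation': array([-0.6375, -3.0757,  0.003 ]), 'wrist_force': array([-0.8411, -0.1742,  0.4385]), 'ft_torque': array([-0.0062, -0.0267,  0.0082]), 'grip_width': 88.25132343814259}
```

View pics/top0.png

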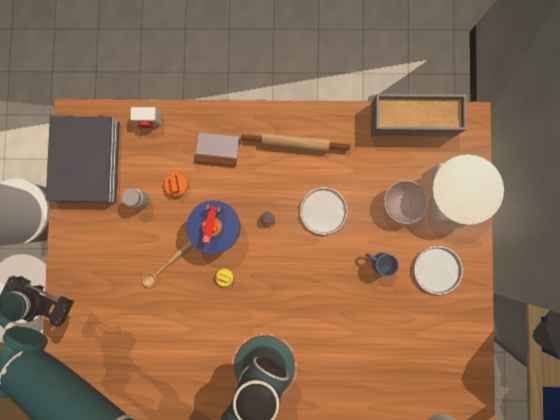

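View pics/scene0.png

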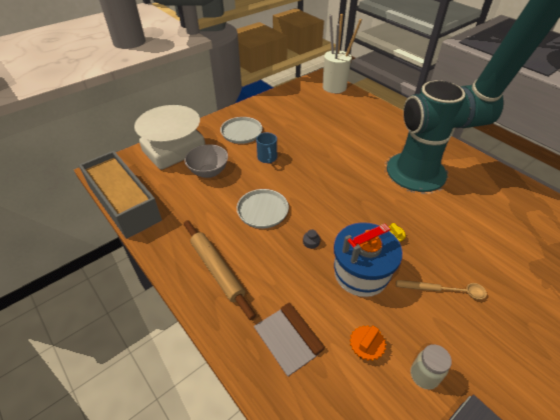

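Top view: caps are yellow (224,278), a large orange one (176,184) and a small orange one under the red tab on the tub (211,228). The last fits: smaller of the two orange ones, and on the tub. Dish candidates are (323,211) and (438,270); I'll compute their distances and confirm in an enlarged crop.

```bash
cat > h.py <<'E'
import cv2,numpy as np
from bench import env
np.set_printoptions(precision=4,suppress=True)
def ray(n,u,v):
    c=env.calibration(n);T=np.array(c['cam_to_world'])
    return T[:3,3],T[:3,:3]@np.array([(u-c['cx'])/c['fx'],(v-c['cy'])/c['fy'],1])
def at(n,u,v,z):
    o,d=ray(n,u,v);return (o+d*(z-o[2])/d[2])
def pix(n,p):
    c=env.calibration(n);T=np.array(c['cam_to_world']);q=T[:3,:3].T@(np.array(p,float)-T[:3,3])
    return q[:2]/q[2]*[c['fx'],c['fy']]+[c['cx'],c['cy']]
def tri(a,b):
    (o1,d1),(o2,d2)=ray('top',*a),ray('scene',*b)
    s=np.linalg.lstsq(np.c_[d1,-d2],o2-o1,rcond=None)[0]
    p,q=o1+d1*s[0],o2+d2*s[1];return (p+q)/2,np.linalg.norm(p-q)
E
python3 - <<'E'
from h import *
for p in((323,211),(438,270)):
    q=at('top',*p,18);print(q,np.hypot(*q[:2]))
t=cv2.imread('pics/top0.png');s=cv2.imread('pics/scene0.png')
# masks
for n,im,box in(('top',t,(180,195,250,260)),('scene',s,(325,215,410,300))):
    x0,y0,x1,y1=box;h=cv2.cvtColor(im[y0:y1,x0:x1],cv2.COLOR_BGR2HSV)
    m=((h[...,0]<5)|(h[...,0]>172))&(h[...,1]>170)&(h[...,2]>100)
    ys,xs=np.nonzero(m);print(n,'red',len(xs),xs.mean()+x0,ys.mean()+y0,cv2.minAreaRect(np.c_[xs+x0,ys+y0].astype(np.float32)))
    m=(h[...,0]>100)&(h[...,0]<125)&(h[...,1]>120)
    ys,xs=np.nonzero(m);hull=cv2.convexHull(np.c_[xs+x0,ys+y0].astype(np.float32));print(n,'blue',cv2.fitEllipse(hull))
a=cv2.resize(t[180:300,160:260],(500,600),interpolation=cv2.INTER_CUBIC)
b=cv2.resize(s[215:305,325:370+0+5],(300,600)) if 0 else None
cv2.imwrite('pics/c1.png',cv2.resize(t[185:285,160:260],(600,600),interpolation=cv2.INTER_CUBIC))
cv2.imwrite('pics/c2.png',cv2.resize(s[210:300,320:420],(660,594),interpolation=cv2.INTER_CUBIC))
E
```

```text
[ 547.284  -201.9994   18.    ] 583.372536855644
[ 346.9778 -604.1068   18.    ] 696.662469468199
top red 209 209.86602870813397 221.74162679425837 ((209.90383911132812, 221.48077392578125), (7.452413558959961, 30.398000717163086), 11.309932708740234)Traceback (most recent call last):
  File "<stdin>", line 11, in <module>
cv2.error: OpenCV(4.12.0) /io/opencv/modules/imgproc/src/shapedescr.cpp:356: error: (-215:Assertion failed) n >= 0 && (depth == CV_32F || depth == CV_32S) in function 'fitEllipseNoDirect'
```

```bash
python3 - <<'E'
from h import *
t=cv2.imread('pics/top0.png');s=cv2.imread('pics/scene0.png')
for n,im,box in(('top',t,(180,195,250,260)),('scene',s,(325,215,410,300))):
    x0,y0,x1,y1=box;h=cv2.cvtColor(im[y0:y1,x0:x1],cv2.COLOR_BGR2HSV)
    m=((h[...,0]<5)|(h[...,0]>172))&(h[...,1]>170)&(h[...,2]>100)
    ys,xs=np.nonzero(m);r=cv2.minAreaRect(np.c_[xs+x0,ys+y0].astype(np.float32));print(n,'red',len(xs),xs.mean()+x0,ys.mean()+y0,r)
    m=(h[...,0]>95)&(h[...,0]<130)&(h[...,1]>100)
    ys,xs=np.nonzero(m);print(len(xs))
    if len(xs)>50: print(n,'blue',cv2.fitEllipse(cv2.convexHull(np.c_[xs+x0,ys+y0].astype(np.int32))))
cv2.imwrite('pics/c1.png',np.hstack([cv2.resize(t[190:262,180:250],(400,411),interpolation=cv2.INTER_CUBIC),cv2.resize(s[215:305,325:412],(398,411),interpolation=cv2.INTER_CUBIC)]))
E
```

```text
top red 209 209.86602870813397 221.74162679425837 ((209.90383911132812, 221.48077392578125), (7.452413558959961, 30.398000717163086), 11.309932708740234)
503
top blue ((212.327880859375, 226.90309143066406), (50.215206146240234, 50.608455657958984), 16.46198081970215)
scene red 295 366.4305084745763 235.88813559322034 ((368.0876159667969, 235.214111328125), (9.297540664672852, 41.56547927856445), 67.7509765625)
2065
scene blue ((365.9481506347656, 256.6390380859375), (68.47328186035156, 69.89409637451172), 124.00159454345703)
```

View pics/c1.png

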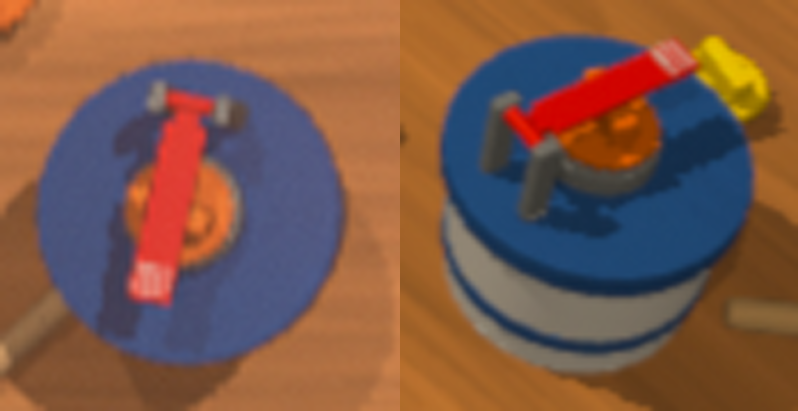

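```bash
python3 - <<'E'
from h import *
c=at('top',213.3,227,120);print('tub',c)
print('scene chk lid centre',at('scene',*( np.array([596-400,158])/4.575+[325,215]),120))
h=at('top',213.1,208.2,177);e=at('top',206.5,242.2,177);print('hinge',h,'endedge',e,np.linalg.norm(h-e))
h2=at('scene',353,242.3,177);e2=at('scene',387.3,227.7,177);print(h2,e2,np.linalg.norm(h2-e2))
for a,b in((h,e),(h2,e2)):print(np.arctan2(*(a-b)[1::-1]))
print(tri((213.1,208.2),(353,242.3)),tri((206.5,242.2),(387.3,227.7)))
d=(h-c)[:2];print(np.hypot(*d),np.arctan2(d[1],d[0]))
im=cv2.imread('pics/top0.png')
E
```

```text
tub [483.0721 166.7722 120.    ]
scene chk lid centre [490.1057 177.2218 120.    ]
hinge [541.7713 157.7859 177.    ] endedge [433.8588 175.9614 177.    ] 109.43250964976846
[541.8413 162.2689 177.    ] [439.4163 185.4827 177.    ] 105.0226590294156
-0.16686278384938413
-0.22287660856388924
(array([540.8931, 159.6765, 173.8986]), np.float64(3.3157792235340575)) (array([432.4206, 179.7197, 166.8026]), np.float64(3.9552527112153077))
59.38313942192193 -0.1519121199343259
```

Confirmed: the small orange cap sits under the red tab on the tub. The tub is at about (482,168) with yaw about -0.17, and the dish is the (323,211) one, 583 mm from the base against 697 mm for the other. Now I'll go above the tab end.

>>> move_arm(rows=[0,0,0,0,0,-0.12,0,0,0,0,0,0,-0.12,0,-20.4,-33.9,0,0,0,0,0,-20.4,-33.9,0,0,0,0,0,-20.4,-33.9,0,0,0,0,0,-20.4,-33.9,0,0,0,0,0,-20.4,-33.9,0,0,0,0,0,-20.4,-33.9,0,0,0,0,0], squeeze=5)

```text
time_s: 0.77
tcp_pos: [354.8, 396.3, 238.1]
orientation: [-0.264, -3.13, 0.001]
wrist_force: [0.2, -0.2, 0.3]
grip_width: 88.1
```

>>> move_arm(rows=[-20.4,-33.9,0,0,0,0,0,-20.4,-33.9,0,0,0,0,0,-20.4,-33.9,0,0,0,0,0,-20.4,-33.9,0,0,0,0,0,-20.4,-33.9,0,0,0,0,0,-20.4,-33.9,0,0,0,0,0,0,0,0,0,0,0,0,0,0,0,0,0,0,0])

```text
time_s: 1.43
tcp_pos: [441.6, 175.4, 238.4]
orientation: [-0.272, -3.129, -0.0]
wrist_force: [1.0, 0.1, -0.8]
grip_width: 88.2
```

```bash
python3 - <<'E'
from h import *
from scipy.spatial.transform import Rotation as R
im=env.camera('scene');cv2.imwrite('pics/s1.png',cv2.resize(im[150:330,280:460],(600,600),interpolation=cv2.INTER_CUBIC))
o=env.get_obs();print(o['tcp_pos'],o['orientation'],o['qpos'],o['time_s']);print(R.from_rotvec(o['orientation']).as_matrix())
E
```

```text
[441.1978 176.7202 238.4008] [-0.2689 -3.1292 -0.0006] [ 0.3281 -0.1205  2.015   0.0007  1.2477 -1.0715] 1.4833
[[-0.9853  0.1706 -0.0008]
 [ 0.1706  0.9853  0.0005]
 [ 0.0009  0.0003 -1.    ]]
```

View pics/s1.png

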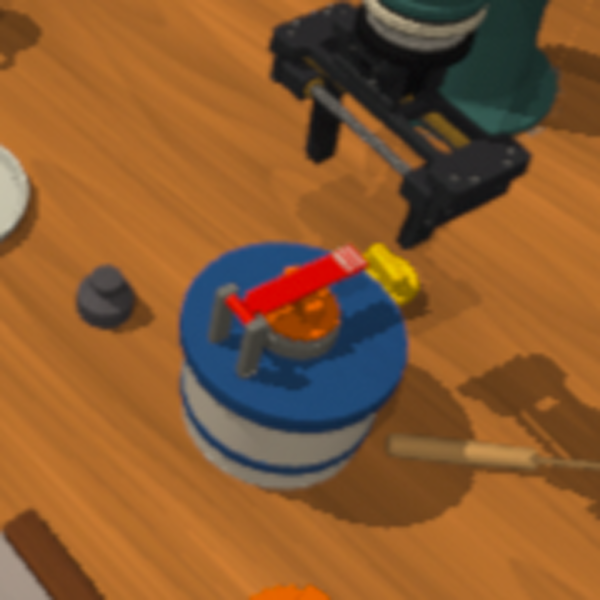

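The picture shows the fingertips at (318,160) and (412,240), straddling the tab end at (348,262). Next: descend and pinch lightly.

```bash
python3 -c "
from h import *
print(pix('scene',(441,176.5,177)),'seen ~384.4 228.6', pix('scene',(441,176.5,238)),'seen', 280+365/3.333,150+200/3.333)"
```

```text
[384.1521 225.9467] seen ~384.4 228.6 [389.0427 209.539 ] seen 389.5109510951095 210.00600060006002
```

>>> move_arm(rows=[0,0,20,0,0,0,0,0,0,20,0,0,0,0,0,0,20,0,0,0,0,0,0,20,0,0,0,0,0,0,1.5,0,0,0,0,0,0,0,0,0,0,0,0,0,0,0,0,0,1,0,0,0,0,0,0,1], squeeze=5)

```text
time_s: 2.15
tcp_pos: [442.1, 178.3, 158.7]
orientation: [0.263, 3.128, 0.002]
wrist_force: [-0.1, 0.4, -0.4]
grip_width: 76.6
```

>>> move_arm(rows=[0,0,0,0,0,0,1,0,0,0,0,0,0,1,0,0,0,0,0,0,1,0,0,0,0,0,0,1,0,0,0,0,0,0,1,0,0,0,0,0,0,1], squeeze=5)

```text
time_s: 2.65
tcp_pos: [441.3, 177.1, 157.3]
orientation: [0.265, 3.13, 0.0]
wrist_force: [-0.5, -0.6, -0.3]
grip_width: 37.3
```

>>> move_arm(rows=[0,0,0,0,0,0,1,0,0,0,0,0,0,1,0,0,0,0,0,0,1,0,0,0,0,0,0,1], squeeze=5)

```text
time_s: 2.98
tcp_pos: [441.8, 179.9, 157.8]
orientation: [0.267, 3.13, 0.009]
wrist_force: [-0.2, 10.0, -0.2]
grip_width: 24.1
```

```bash
python3 -c "
import numpy as np
a=np.arange(0,2.4001,.1);x=100*np.cos(a);z=100*np.sin(a)
print(np.round(np.c_[a[1:],np.diff(x),-np.diff(z)],1).tolist())"
```

```text
[[0.1, -0.5, -10.0], [0.2, -1.5, -9.9], [0.3, -2.5, -9.7], [0.4, -3.4, -9.4], [0.5, -4.3, -9.0], [0.6, -5.2, -8.5], [0.7, -6.0, -8.0], [0.8, -6.8, -7.3], [0.9, -7.5, -6.6], [1.0, -8.1, -5.8], [1.1, -8.7, -5.0], [1.2, -9.1, -4.1], [1.3, -9.5, -3.2], [1.4, -9.8, -2.2], [1.5, -9.9, -1.2], [1.6, -10.0, -0.2], [1.7, -10.0, 0.8], [1.8, -9.8, 1.8], [1.9, -9.6, 2.8], [2.0, -9.3, 3.7], [2.1, -8.9, 4.6], [2.2, -8.4, 5.5], [2.3, -7.8, 6.3], [2.4, -7.1, 7.0]]
```

>>> move_arm(rows=[0,2.5,0,0,0,0,1,-0.5,0,-10,0,0,0,1,-1.5,0,-9.9,0,0,0,1,-2.5,0,-9.7,0,0,0,1,-3.4,0,-9.4,0,0,0,1,-4.3,0,-9,0,0,0,1,-5.2,0,-8.5,0,0,0,1,-6,0,-8,0,0,0,1])

```text
time_s: 3.65
tcp_pos: [465.5, 175.6, 223.1]
orientation: [0.265, 3.13, 0.0]
wrist_force: [1.1, 3.0, -1.7]
grip_width: 23.9
```

>>> move_arm(rows=[-6.8,0,-7.3,0,0,0,1,-7.5,0,-6.6,0,0,0,1,-8.1,0,-5.8,0,0,0,1,-8.7,0,-5,0,0,0,1,-9.1,0,-4.1,0,0,0,1,-9.5,0,-3.2,0,0,0,1,-9.8,0,-2.2,0,0,0,1,0,0,0,0,0,0,1])

```text
time_s: 4.32
tcp_pos: [525.3, 164.6, 255.9]
orientation: [0.266, 3.13, -0.002]
wrist_force: [-0.4, -2.7, 3.2]
grip_width: 23.4
```

>>> move_arm(rows=[-9.9,0,-1.2,0,0,0,1,-10,0,-0.2,0,0,0,1,-10,0,0.8,0,0,0,1,-9.8,0,1.8,0,0,0,1,-9.6,0,2.8,0,0,0,1,-9.3,0,3.7,0,0,0,1,-8.9,0,4.6,0,0,0,1,-8.4,0,5.5,0,0,0,1])

```text
time_s: 4.98
tcp_pos: [597.7, 151.2, 236.1]
orientation: [-0.265, -3.126, 0.005]
wrist_force: [-3.6, -5.8, -2.0]
grip_width: 23.9
```

>>> move_arm(rows=[-7.8,0,6.3,0,0,0,1,-7.1,0,7,0,0,0,1,0,0,0,0,0,0,1])

```text
time_s: 5.23
tcp_pos: [612.6, 148.3, 221.2]
orientation: [-0.265, -3.125, 0.006]
wrist_force: [-3.3, -6.2, -1.2]
grip_width: 23.9
```

```bash
python3 - <<'E'
from h import *
im=env.camera('scene');cv2.imwrite('pics/s2.png',cv2.resize(im[150:330,280:460],(600,600),interpolation=cv2.INTER_CUBIC))
o=env.get_obs();print(o['tcp_pos'],o['wrist_force'],o['grip_width'])
E
```

```text
[612.171  148.4363 221.7926] [-3.6216 -6.1488 -1.4746] 23.816136313659445
```

View pics/s2.png

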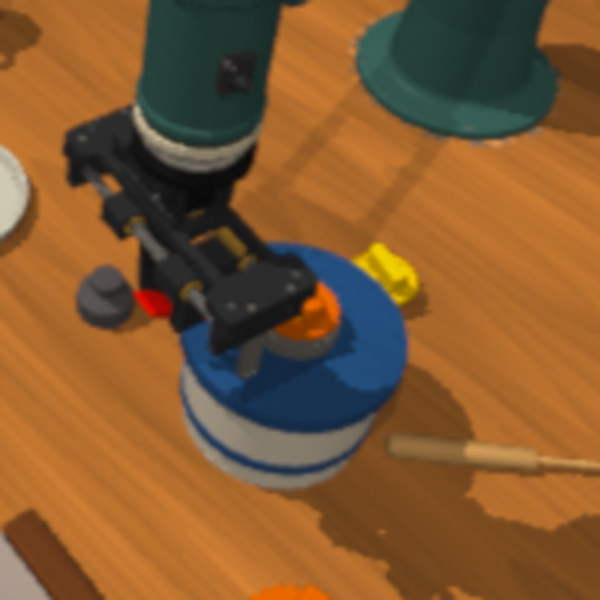

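The tab is folded back and held (red end at (152,303)), and the cap is now visible. I'll release, lift and move aside for a clear look.

>>> move_arm(rows=[0,-2,0,0,0,0,0,0,0,0,0,0,0,0,0,0,0,0,0,0,0,0,0,0,0,0,0,0,0,0,0,0,0,0,0,0,0,-20,0,0,0,0,0,0,-30,0,0,0,0,0,0,-30,0,0,0,0])

```text
time_s: 5.95
tcp_pos: [611.8, 148.7, 304.6]
orientation: [-0.264, -3.128, 0.001]
wrist_force: [0.2, 0.3, 0.5]
grip_width: 75.1
```

>>> move_arm(rows=[0,-25,-20,0,0,0,0,0,-40,0,0,0,0,0,0,-40,0,0,0,0,0,0,-40,0,0,0,0,0,0,-40,0,0,0,0,0,0,-40,0,0,0,0,0,0,-20,0,0,0,0,0,0,0,0,0,0,0,0])

```text
time_s: 6.62
tcp_pos: [570.8, -96.8, 325.4]
orientation: [0.271, 3.129, -0.003]
wrist_force: [0.0, -0.4, -0.6]
grip_width: 88.0
```

```bash
python3 - <<'E'
from h import *
t=env.camera('top');s=env.camera('scene')
cv2.imwrite('pics/t3.png',t);cv2.imwrite('pics/s3.png',s)
cv2.imwrite('pics/c3.png',np.hstack([cv2.resize(t[202:250,188:236],(400,400),interpolation=cv2.INTER_CUBIC),cv2.resize(s[220:270,340:390],(400,400),interpolation=cv2.INTER_CUBIC)]))
o=env.get_obs();print(o['tcp_pos'],o['wrist_force'],o['grip_width'])
E
```

```text
[571.5364 -93.2651 325.224 ] [-0.0392 -0.1921 -0.2883] 88.03508181515444
```

View pics/c3.png

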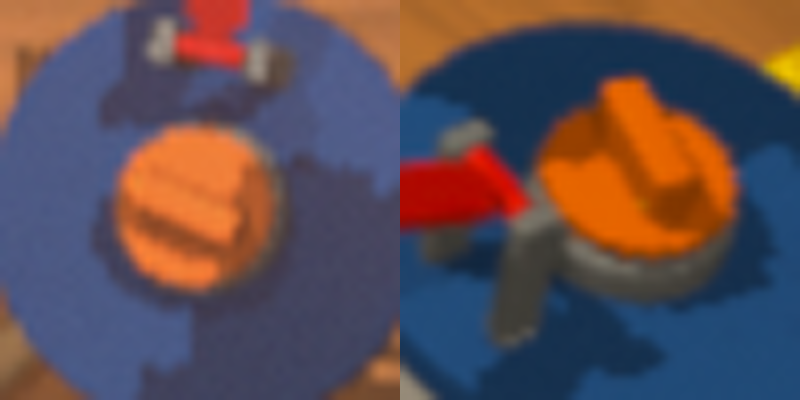

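```bash
python3 - <<'E'
from h import *
f=lambda x,y:((x+.5)/8.333-.5+188,(y+.5)/8.333-.5+202)
g=lambda x,y:((x-400+.5)/8-.5+340,(y+.5)/8-.5+220)
print('bar top',at('top',*f(190,203),167),at('scene',*g(649,134),167),tri(f(190,203),g(649,134)))
print('flange',at('top',*f(194,208),145),at('scene',*g(637,178),145),tri(f(194,208),g(637,178)))
a,b=at('top',*f(140,182),167),at('top',*f(240,224),167);print('bar dir',np.arctan2(*(a-b)[1::-1]),np.linalg.norm(a-b))
a,b=at('scene',*g(624,82),167),at('scene',*g(675,186),167);print(a,b,np.arctan2(*(a-b)[1::-1]),np.linalg.norm(a-b))
# cheeks: centre of hinge bar
print('hinge',at('top',*f(208,50),177))
# calibrate: tcp
# bar mask orientation in top by PCA of bright top face
for n,box in(('top',(188,202,236,250)),('scene',(340,220,390,270))):
    im=cv2.imread(f'pics/{"t" if n=="top" else "s"}3.png');x0,y0,x1,y1=box
    h=cv2.cvtColor(im[y0:y1,x0:x1],cv2.COLOR_BGR2HSV);m=((h[...,0]>4)&(h[...,0]<16)&(h[...,1]>140)&(h[...,2]>90)).astype(np.uint8)
    k,l,st,ce=cv2.connectedComponentsWithStats(m);i=max(range(1,k),key=lambda j:st[j,4]);ys,xs=np.nonzero(l==i)
    print(n,st[i],cv2.fitEllipse(cv2.convexHull(np.c_[xs+x0,ys+y0].astype(np.int32))),ce[i]+[x0,y0])
print([pix(n,(484,170,145)) for n in('top','scene')],pix('top',(484+30,170,145)),pix('top',(484-30,170,145)))
E
```

```text
bar top [485.6243 167.0808 167.    ] [486.1273 172.9545 167.    ] (array([484.3959, 169.6011, 162.6945]), np.float64(4.159775027987775))
flange [484.1066 169.9332 145.    ] [486.3149 172.9817 145.    ] (array([483.8811, 171.0521, 141.2426]), np.float64(0.914292968415781))
bar dir 1.1919377836449105 41.85794629591075
[475.8923 153.4274 167.    ] [495.8187 192.1027 167.    ] -2.0465474454843493 43.506782355334245
hinge [543.7794 159.6843 177.    ]
top [ 14  15  19  20 282] ((210.95010375976562, 226.51239013671875), (18.156579971313477, 19.104921340942383), 21.825916290283203) [210.9291 226.5248]
scene [ 17  10  25  23 401] ((369.1646728515625, 241.162353515625), (20.938806533813477, 25.241437911987305), 120.93627166748047) [369.2868 241.5411]
[array([210.8196, 226.5536]), array([368.9103, 240.6653])] [211.0592 217.3156] [210.5794 235.8158]
```

The tab is folded back. The cap is at about (484.5,170.5) with the bar's direction about 1.13 rad in world, so the jaws need yaw -0.44. The jaws must be part closed to clear the hinge cheeks.

>>> move_arm(rows=[0,0,0,0,0,0.12,0.5,0,0,0,0,0,0.12,0.5,0,0,0,0,0,0.12,0.5,0,0,0,0,0,0.12,0.5,0,0,0,0,0,0.12,0.5,0,0,0,0,0,0.12,0.5,0,0,0,0,0,0.12,0.5,0,0,0,0,0,0.12,0.5])

```text
time_s: 7.38
tcp_pos: [572.0, -90.8, 324.9]
orientation: [1.685, 2.652, 0.001]
wrist_force: [-0.2, 0.3, -0.6]
grip_width: 44.0
```

>>> move_arm(rows=[0,0,0,0,0,0.12,0.5,0,0,0,0,0,0.12,0.5,0,0,0,0,0,0.12,0.5,0,0,0,0,0,0.12,0.5,0,0,0,0,0,0.12,0.5,0,0,0,0,0,0.12,0.5,0,0,0,0,0,0.12,0.5,0,0,0,0,0,0.04,0.5])

```text
time_s: 8.05
tcp_pos: [572.0, -90.8, 325.0]
orientation: [-2.653, -1.682, -0.001]
wrist_force: [-0.2, -0.7, -0.2]
grip_width: 44.3
```

```bash
cat >> h.py <<'E'
from scipy.spatial.transform import Rotation as R
def go(p):
    o=env.get_obs();M=R.from_rotvec(o['orientation']).as_matrix()
    print('pos',o['tcp_pos'],'yaw x',np.arctan2(M[1,0],M[0,0]),'q',o['qpos'],'w',o['grip_width'],'t',o['time_s'])
    print('F',o['wrist_force'],'T',o['ft_torque'],'tool shift',M.T@(np.array(p)-o['tcp_pos']))
E
python3 -c "
from h import *
go((484.5,170.5,325))"
```

```text
pos [572.0027 -90.757  324.9548] yaw x 1.129965578131755 q [-0.2009  0.0407  1.7018  0.0009  1.3987  0.2398] w 44.268856929719526 t 8.05
F [-0.1747 -0.6694 -0.2216] T [-0.0844  0.1054 -0.0126] tool shift [ 198.9436 -190.6132    0.1164]
```

>>> move_arm(rows=[24.9,-23.8,0,0,0,0,0.5,24.9,-23.8,0,0,0,0,0.5,24.9,-23.8,0,0,0,0,0.5,24.9,-23.8,0,0,0,0,0.5,24.9,-23.8,0,0,0,0,0.5,24.9,-23.8,0,0,0,0,0.5,24.9,-23.8,0,0,0,0,0.5,24.9,-23.8,0,0,0,0,0.5])

```text
time_s: 8.72
tcp_pos: [482.2, 171.6, 325.2]
orientation: [-2.649, -1.688, -0.002]
wrist_force: [0.9, 0.3, -0.6]
grip_width: 44.2
```

>>> move_arm(rows=[0,0,30,0,0,0,0.5,0,0,30,0,0,0,0.5,0,0,30,0,0,0,0.5,0,0,30,0,0,0,0.5,0,0,20,0,0,0,0.5,0,0,0,0,0,0,0.5,0,0,0,0,0,0,0.5])

```text
time_s: 9.3
tcp_pos: [482.2, 169.4, 183.9]
orientation: [-2.648, -1.688, 0.004]
wrist_force: [-0.2, -0.6, -0.1]
grip_width: 43.7
```

```bash
python3 -c "
from h import *
go((484.5,170.5,147.5))
s=env.camera('scene')
cv2.imwrite('pics/c4.png',cv2.resize(s[195:270,325:425],(800,600),interpolation=cv2.INTER_CUBIC))"
```

```text
pos [482.2456 169.3734 183.9395] yaw x 1.1347702482330924 q [ 0.2887 -0.0031  2.0083  0.0005  1.1391  0.7245] w 43.698765551172755 t 9.3
F [-0.1663 -0.5918 -0.1162] T [-0.0566  0.1305 -0.015 ] tool shift [ 2.0253  1.6532 36.4328]
```

View pics/c4.png

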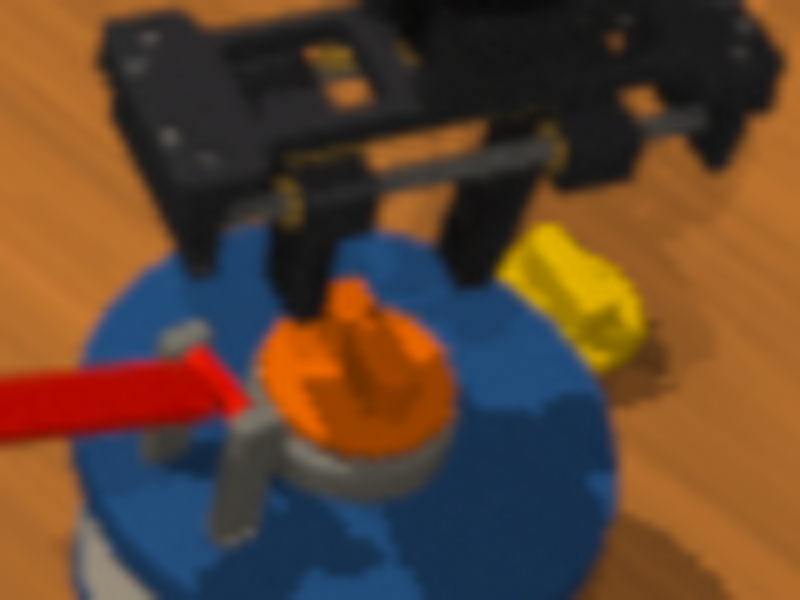

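Fingertips at (308,315) and (472,283) straddle the bar, centred at about (375,330). Next: descend and close softly.

>>> move_arm(rows=[2,1.6,10,0,0,0,0.5,0,0,10,0,0,0,0.5,0,0,10,0,0,0,0.5,0,0,4,0,0,0,0.5,0,0,2,0,0,0,0.5,0,0,0,0,0,0,0.5], squeeze=4)

```text
time_s: 9.85
tcp_pos: [485.3, 169.0, 147.9]
orientation: [-2.651, -1.685, 0.002]
wrist_force: [-0.1, -0.1, 0.4]
grip_width: 44.2
```

>>> move_arm(rows=[0,0,0,0,0,0,0.75,0,0,0,0,0,0,0.75,0,0,0,0,0,0,0.8,0,0,0,0,0,0,1,0,0,0,0,0,0,1,0,0,0,0,0,0,1,0,0,0,0,0,0,1], squeeze=4)

```text
time_s: 10.43
tcp_pos: [485.3, 169.8, 149.2]
orientation: [-2.65, -1.685, 0.001]
wrist_force: [-3.9, 2.5, 5.3]
grip_width: 14.3
```

```bash
python3 -c "
from h import *
go((484.5,170.5,147.5))"
```

```text
pos [485.2873 169.7787 149.1756] yaw x 1.1327726258157838 q [0.2874 0.0357 2.0378 0.0011 1.0688 0.7249] w 14.326335017919472 t 10.4333
F [-3.9411  2.4767  5.2948] T [0.2826 0.7834 0.0634] tool shift [ 0.3188 -1.017   1.677 ]
```

>>> move_arm(rows=[0,-1.2,-1.2,0,0,0,1,0,0,0,0,0,0,1], squeeze=4)

```text
time_s: 10.6
tcp_pos: [484.7, 169.9, 149.6]
orientation: [2.65, 1.686, 0.001]
wrist_force: [-0.2, 1.1, -2.6]
grip_width: 14.2
```

>>> move_arm(rows=[0,0,0,0,0,0,1,0,0,0,0,0,0,1,0,0,0,0,0,0,1], squeeze=20)

```text
time_s: 10.85
tcp_pos: [484.7, 169.8, 149.6]
orientation: [-2.651, -1.685, 0.0]
wrist_force: [0.6, 2.6, -3.6]
grip_width: 13.6
```

```bash
python3 -c "
from h import *
go((484.5,170.5,147.5))"
```

```text
pos [484.6807 169.844  149.6172] yaw x 1.1326258122652586 q [0.2885 0.0338 2.0388 0.0002 1.0691 0.7266] w 13.567365637431264 t 10.85
F [ 0.5617  2.6402 -3.6064] T [ 0.3195  0.0987 -0.096 ] tool shift [ 0.5174 -0.4415  2.1173]
```

>>> move_arm(rows=[0,0,0,0,0,-0.07,1,0,0,0,0,0,-0.07,1,0,0,0,0,0,-0.07,1,0,0,0,0,0,-0.07,1])

```text
time_s: 11.18
tcp_pos: [484.9, 169.4, 149.6]
orientation: [2.386, 2.042, -0.001]
wrist_force: [0.3, 1.1, -3.7]
grip_width: 13.8
```

```bash
python3 -c "
from h import *
go((484.5,170.5,147.5))"
```

```text
pos [484.9107 169.3599 149.6032] yaw x 1.4159378430659018 q [ 0.2881  0.0339  2.0388 -0.0009  1.0689  0.4434] w 13.77278672153474 t 11.1833
F [ 0.3227  1.1097 -3.6665] T [ 0.0516 -0.1357 -0.1472] tool shift [ 1.0647 -0.5824  2.1022]
```

>>> move_arm(rows=[0,0,0,0,0,-0.06,1,0,0,0,0,0,-0.06,1,0,0,0,0,0,-0.06,1,0,0,0,0,0,-0.06,1])

```text
time_s: 11.52
tcp_pos: [485.0, 169.2, 149.6]
orientation: [2.125, 2.313, -0.001]
wrist_force: [1.4, 0.2, -4.2]
grip_width: 13.8
```

```bash
python3 -c "
from h import *
go((484.5,170.5,147.5))"
```

```text
pos [485.0199 169.2214 149.6166] yaw x 1.6554025366637852 q [ 0.2879  0.0339  2.0387 -0.0012  1.0688  0.2039] w 13.770734107535139 t 11.5167
F [ 1.3902  0.1614 -4.1747] T [-0.0657 -0.1569 -0.2211] tool shift [ 1.3201 -0.4106  2.1151]
```

>>> move_arm(rows=[0,0,0.7,0,0,-0.03,1,0,0,0,0,0,-0.03,1,0,0,0,0,0,-0.03,1,0,0,0,0,0,0,1])

```text
time_s: 11.85
tcp_pos: [485.2, 169.3, 149.6]
orientation: [2.021, 2.404, -0.0]
wrist_force: [0.4, -0.1, -0.3]
grip_width: 14.0
```

```bash
python3 -c "
from h import *
go((484.5,170.5,147.5))"
```

```text
pos [485.2446 169.2546 149.5908] yaw x 1.7434013834807724 q [ 0.2879  0.034   2.0387 -0.0013  1.0682  0.1159] w 14.04672329814517 t 11.85
F [ 0.3932 -0.1335 -0.2584] T [-0.2034  0.0488 -0.1205] tool shift [ 1.357  -0.5212  2.089 ]
```

>>> move_arm(rows=[0,0,0,0,0,-0.03,1,0,0,0,0,0,-0.03,1])

```text
time_s: 12.02
tcp_pos: [485.3, 169.3, 149.6]
orientation: [1.948, 2.463, 0.0]
wrist_force: [0.3, -1.1, -0.9]
grip_width: 13.8
```

```bash
python3 -c "
from h import *
go((484.5,170.5,147.5))"
```

```text
pos [485.3016 169.3477 149.6155] yaw x 1.8030635191085778 q [ 0.2879  0.034   2.0387 -0.0011  1.068   0.0562] w 13.819986066390216 t 12.0167
F [ 0.2867 -1.1004 -0.9074] T [-0.1587 -0.0624 -0.2199] tool shift [ 1.3079 -0.5168  2.1138]
```

>>> move_arm(rows=[0,0,0,0,0,-0.02,1,0,0,0,0,0,-0.02,1])

```text
time_s: 12.18
tcp_pos: [485.3, 169.5, 149.6]
orientation: [1.898, 2.502, 0.0]
wrist_force: [2.3, -1.7, -0.0]
grip_width: 14.3
```

```bash
python3 -c "
from h import *
go((484.5,170.5,147.5))"
```

```text
pos [485.284  169.4568 149.6081] yaw x 1.8433531812918127 q [ 0.2881  0.034   2.0387 -0.001   1.068   0.016 ] w 14.288829318498355 t 12.1833
F [ 2.3499 -1.6748 -0.0382] T [-0.2633 -0.1463 -0.1554] tool shift [ 1.2175 -0.4763  2.1066]
```

>>> move_arm(rows=[0,0,0,0,0,-0.02,1,0,0,0,0,0,-0.02,1])

```text
time_s: 12.35
tcp_pos: [485.2, 169.6, 149.6]
orientation: [1.847, 2.54, 0.001]
wrist_force: [2.0, -2.0, 0.3]
grip_width: 14.3
```

```bash
python3 -c "
from h import *
go((484.5,170.5,147.5))"
```

```text
pos [485.2451 169.5904 149.6029] yaw x 1.8842122417372027 q [ 0.2882  0.034   2.0387 -0.0007  1.0679 -0.0249] w 14.336831788199115 t 12.35
F [ 2.0096 -1.9743  0.2801] T [-0.2932 -0.1986 -0.1145] tool shift [ 1.0965 -0.4303  2.1018]
```

>>> move_arm(rows=[0,0,0,0,0,-0.02,1,0,0,0,0,0,-0.02,1,0,0,0,0,0,0,1])

```text
time_s: 12.6
tcp_pos: [485.1, 169.7, 149.6]
orientation: [1.796, 2.577, 0.001]
wrist_force: [1.7, -1.3, 1.0]
grip_width: 13.9
```

```bash
python3 -c "
from h import *
go((484.5,170.5,147.5))"
```

```text
pos [485.1407 169.7472 149.5843] yaw x 1.9241605638596035 q [ 0.2884  0.034   2.0387 -0.0005  1.068  -0.0648] w 13.888067045043446 t 12.6
F [ 1.7428 -1.2897  1.0481] T [-0.399  -0.2884 -0.0772] tool shift [ 0.929  -0.3423  2.0836]
```

>>> move_arm(rows=[0,0,0,0,0,-0.02,1,0,0,0,0,0,-0.02,1,0,0,0,0,0,0,1])

```text
time_s: 12.85
tcp_pos: [485.1, 169.9, 149.6]
orientation: [1.744, 2.612, 0.001]
wrist_force: [2.9, -1.7, 1.6]
grip_width: 13.9
```

```bash
python3 -c "
from h import *
go((484.5,170.5,147.5))"
```

```text
pos [485.0647 169.8853 149.6244] yaw x 1.964164309985005 q [ 0.2885  0.0339  2.0387 -0.0001  1.0681 -0.1049] w 13.892020918450767 t 12.85
F [ 2.9004 -1.7422  1.5737] T [-0.3078 -0.3017 -0.1402] tool shift [ 0.7845 -0.2876  2.1241]
```

>>> move_arm(rows=[0,0,0,0,0,-0.02,1,0,0,0,0,0,-0.02,1,0,0,0,0,0,0,1])

```text
time_s: 13.1
tcp_pos: [484.9, 170.0, 149.6]
orientation: [1.692, 2.647, 0.001]
wrist_force: [1.9, -1.0, 2.4]
grip_width: 14.1
```

```bash
python3 -c "
from h import *
go((484.5,170.5,147.5))"
```

```text
pos [484.9478 169.9941 149.594 ] yaw x 2.004197775676441 q [ 0.2886  0.0339  2.0388  0.0002  1.0683 -0.1449] w 14.064119749257967 t 13.1
F [ 1.8877 -1.0115  2.3758] T [-0.2242 -0.2948 -0.0227] tool shift [ 0.647  -0.1952  2.094 ]
```

>>> move_arm(rows=[0,0,0,0,0,-0.02,1,0,0,0,0,0,-0.02,1,0,0,0,0,0,0,1])

```text
time_s: 13.35
tcp_pos: [484.9, 170.0, 149.6]
orientation: [1.638, 2.68, 0.001]
wrist_force: [0.5, -0.8, 3.2]
grip_width: 13.8
```

```bash
python3 -c "
from h import *
go((484.5,170.5,147.5))"
```

```text
pos [484.8819 170.0343 149.5956] yaw x 2.0442185163474385 q [ 0.2886  0.0339  2.0388  0.0003  1.0684 -0.1849] w 13.820656708235546 t 13.35
F [ 0.4831 -0.8341  3.1821] T [-0.1278 -0.2486 -0.0394] tool shift [ 0.5883 -0.1287  2.0956]
```

>>> move_arm(rows=[0,0,0,0,0,-0.02,1,0,0,0,0,0,-0.02,1,0,0,0,0,0,0,1])

```text
time_s: 13.6
tcp_pos: [484.8, 170.0, 149.6]
orientation: [1.585, 2.713, 0.001]
wrist_force: [0.6, 0.0, 4.7]
grip_width: 14.0
```

```bash
python3 -c "
from h import *
go((484.5,170.5,147.5))"
```

```text
pos [484.8122 170.0431 149.5735] yaw x 2.0841990873782814 q [ 0.2886  0.0339  2.0389  0.0004  1.0684 -0.225 ] w 14.022933330570652 t 13.6
F [0.6343 0.0225 4.6968] T [-0.0077 -0.078   0.007 ] tool shift [ 0.5509 -0.0485  2.0736]
```

>>> move_arm(rows=[0,0,0,0,0,-0.02,1,0,0,0,0,0,-0.02,1,0,0,0,0,0,0,1])

```text
time_s: 13.85
tcp_pos: [484.8, 170.0, 149.6]
orientation: [1.529, 2.744, 0.001]
wrist_force: [0.6, -0.3, 4.9]
grip_width: 13.9
```

```bash
python3 -c "
from h import *
go((484.5,170.5,147.5))"
```

```text
pos [484.803  169.9764 149.602 ] yaw x 2.124633142853118 q [ 0.2886  0.0339  2.0388  0.0003  1.0686 -0.2654] w 13.946177302596185 t 13.85
F [ 0.6371 -0.2792  4.8758] T [-0.0483 -0.0367  0.0076] tool shift [0.6044 0.017  2.1021]
```

Drag torque has vanished and a steady push of about 5 N upward appeared, so the cap seems free. I'll turn a bit further by feel to find the stop.

>>> move_arm(rows=[0,0,0,0,0,-0.02,1,0,0,0,0,0,-0.02,1,0,0,0,0,0,0,1])

```text
time_s: 14.1
tcp_pos: [484.7, 169.9, 149.6]
orientation: [-1.474, -2.774, -0.0]
wrist_force: [1.8, -0.3, 5.5]
grip_width: 13.9
```

```bash
python3 -c "
from h import *
go((484.5,170.5,147.5))"
```

```text
pos [484.7262 169.93   149.5942] yaw x 2.1646200913256424 q [ 0.2886  0.0338  2.0389  0.0002  1.0688 -0.3054] w 13.920993084584586 t 14.1
F [ 1.7678 -0.275   5.5385] T [-0.0399 -0.0554 -0.0003] tool shift [0.5987 0.1312 2.0943]
```

>>> move_arm(rows=[0,0,0,0,0,-0.02,1,0,0,0,0,0,-0.02,1,0,0,0,0,0,0,1])

```text
time_s: 14.35
tcp_pos: [484.7, 169.9, 149.6]
orientation: [-1.419, -2.803, -0.0]
wrist_force: [0.2, 0.2, 5.5]
grip_width: 13.9
```

```bash
python3 -c "
from h import *
go((484.5,170.5,147.5))"
```

```text
pos [484.6924 169.9119 149.6074] yaw x 2.2046011820665017 q [ 0.2886  0.0338  2.0389  0.0002  1.0689 -0.3453] w 13.949091303586373 t 14.35
F [0.214  0.193  5.5356] T [-0.0529 -0.0532 -0.1066] tool shift [0.5875 0.1931 2.1075]
```

>>> move_arm(rows=[0,0,-0.5,0,0,0,1,0,0,-0.5,0,0,0,1,0,0,-0.5,0,0,0,1,0,0,0,0,0,0,1])

```text
time_s: 14.68
tcp_pos: [484.7, 169.8, 150.3]
orientation: [-1.421, -2.802, 0.0]
wrist_force: [3.8, -0.3, -0.3]
grip_width: 14.0
```

```bash
python3 -c "
from h import *
go((484.5,170.5,147.5))"
```

```text
pos [484.6673 169.787  150.2588] yaw x 2.2030783099346967 q [ 0.2884  0.0331  2.0383  0.      1.0703 -0.3438] w 13.965973346222112 t 14.6833
F [ 3.762  -0.3373 -0.2966] T [ 0.1155 -0.4908  0.0619] tool shift [0.674  0.2867 2.7588]
```

>>> move_arm(rows=[0,0,0,0,0,-0.02,1,0,0,0,0,0,-0.02,1,0,0,0,0,0,0,1])

```text
time_s: 14.93
tcp_pos: [484.2, 169.7, 150.3]
orientation: [-1.363, -2.83, 0.001]
wrist_force: [1.3, -0.3, -0.8]
grip_width: 13.8
```

```bash
python3 -c "
from h import *
go((484.5,170.5,147.5))"
```

```text
pos [484.1904 169.6566 150.2955] yaw x 2.2440768643796694 q [ 0.2884  0.0329  2.0385  0.0001  1.0716 -0.3849] w 13.807715465966307 t 14.9333
F [ 1.2984 -0.2767 -0.8269] T [ 0.0306 -0.2654 -0.1013] tool shift [0.4647 0.7713 2.7949]
```

>>> move_arm(rows=[0,0,0,0,0,-0.02,1,0,0,0,0,0,0,1])

```text
time_s: 15.1
tcp_pos: [484.2, 169.7, 150.4]
orientation: [-1.334, -2.843, 0.001]
wrist_force: [2.1, -1.4, -1.4]
grip_width: 13.8
```

```bash
python3 -c "
from h import *
go((484.5,170.5,147.5))"
```

```text
pos [484.2307 169.7181 150.4323] yaw x 2.2639122692785825 q [ 0.2885  0.0327  2.0383  0.0002  1.0717 -0.4047] w 13.82007064636302 t 15.1
F [ 2.0504 -1.3563 -1.3998] T [ 0.0599 -0.1241 -0.1036] tool shift [0.4277 0.7097 2.9319]
```

>>> move_arm(rows=[0,0,0,0,0,-0.02,1,0,0,0,0,0,-0.01,1,0,0,0,0,0,0,1])

```text
time_s: 15.35
tcp_pos: [484.5, 169.8, 151.4]
orientation: [-1.292, -2.863, 0.001]
wrist_force: [-1.4, -0.6, 4.2]
grip_width: 14.1
```

```bash
python3 -c "
from h import *
go((484.5,170.5,147.5))"
```

```text
pos [484.4934 169.8142 151.3649] yaw x 2.2938469101034844 q [ 0.2886  0.0319  2.0373  0.      1.0729 -0.4345] w 14.084589238751187 t 15.35
F [-1.4404 -0.5751  4.242 ] T [-0.0738  0.3076 -0.0049] tool shift [0.509  0.4606 3.8648]
```

>>> move_arm(rows=[0,0,0,0,0,-0.02,1,0,0,0,0,0,-0.01,1,0,0,0,0,0,0,1])

```text
time_s: 15.6
tcp_pos: [484.7, 169.9, 151.4]
orientation: [1.249, 2.883, 0.0]
wrist_force: [-1.9, -0.2, 4.7]
grip_width: 13.7
```

```bash
python3 -c "
from h import *
go((484.5,170.5,147.5))
t=env.camera('scene')
cv2.imwrite('pics/c5.png',cv2.resize(t[195:270,325:425],(800,600),interpolation=cv2.INTER_CUBIC))"
```

```text
pos [484.6836 169.8519 151.3658] yaw x 2.32415774549175 q [ 0.2886  0.0319  2.0373  0.      1.0723 -0.4648] w 13.713894783365356 t 15.6
F [-1.8764 -0.2495  4.7303] T [-0.034   0.2582 -0.0339] tool shift [0.5983 0.3094 3.8658]
```

View pics/c5.png

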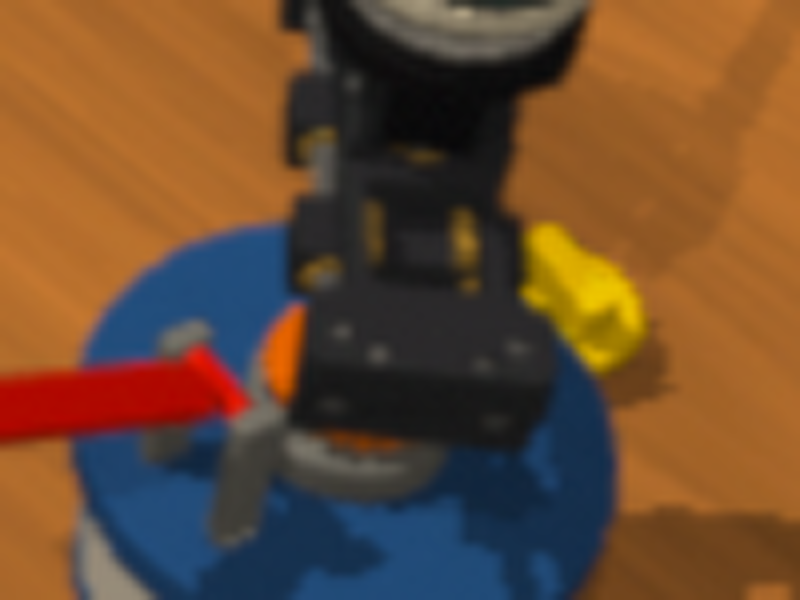

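The release showed clearly this time: the force jumped from -1.4 to +4.2 N and the TCP rose 1 mm at about 1.15 rad of turn. The picture shows the gripper over the cap and the tab still folded. I'll turn a little further by feel, then try a gentle lift.

>>> move_arm(rows=[0,0,0,0,0,-0.02,1,0,0,0,0,0,-0.02,1,0,0,0,0,0,0,1])

```text
time_s: 15.9
tcp_pos: [484.9, 169.9, 151.5]
orientation: [1.19, 2.907, 0.001]
wrist_force: [-0.5, 0.2, 5.4]
grip_width: 13.8
```

```bash
python3 -c "
from h import *
go((484.5,170.5,147.5))"
```

```text
pos [484.9462 169.9056 151.4766] yaw x 2.364542224161978 q [ 0.2885  0.0319  2.0371 -0.      1.072  -0.5052] w 13.80173432933033 t 15.9
F [-0.4778  0.2128  5.3792] T [-0.1133  0.2539  0.0252] tool shift [0.7363 0.1089 3.9764]
```

>>> move_arm(rows=[0,0,-0.5,0,0,-0.02,1,0,0,-0.5,0,0,0,1,0,0,-0.5,0,0,0,1,0,0,0,0,0,0,1])

```text
time_s: 16.23
tcp_pos: [485.0, 169.9, 152.5]
orientation: [1.163, 2.918, 0.001]
wrist_force: [0.5, 0.1, 2.8]
grip_width: 14.0
```

```bash
python3 -c "
from h import *
go((484.5,170.5,147.5))"
```

```text
pos [484.967  169.9235 152.4878] yaw x 2.382970508130693 q [ 0.2885  0.0308  2.0362 -0.      1.0739 -0.5236] w 13.997693536203672 t 16.2333
F [0.5093 0.0601 2.765 ] T [ 0.0575 -0.0032 -0.0442] tool shift [0.7374 0.0941 4.9875]
```

>>> move_arm(rows=[0,0,-0.5,0,0,0,1,0,0,-0.5,0,0,0,1,0,0,-0.5,0,0,0,1,0,0,0,0,0,0,1])

```text
time_s: 16.57
tcp_pos: [484.6, 170.0, 153.2]
orientation: [-1.164, -2.918, -0.0]
wrist_force: [2.2, 1.1, -2.6]
grip_width: 13.8
```

```bash
python3 -c "
from h import *
go((484.5,170.5,147.5))"
```

```text
pos [484.5969 169.9969 153.2162] yaw x 2.3826249559675325 q [ 0.2886  0.0301  2.0355  0.0005  1.0763 -0.5235] w 13.846160500118295 t 16.5667
F [ 2.2337  1.1125 -2.6386] T [ 0.3462 -0.5299 -0.0963] tool shift [0.4137 0.2984 5.7164]
```

>>> move_arm(rows=[0,0,0,0,0,-0.02,1,0,0,0,0,0,-0.02,1,0,0,0,0,0,0,1])

```text
time_s: 16.82
tcp_pos: [485.0, 170.6, 153.6]
orientation: [1.103, 2.942, 0.003]
wrist_force: [2.9, 4.3, -4.2]
grip_width: 13.7
```

```bash
python3 -c "
from h import *
go((484.5,170.5,147.5))"
```

```text
pos [485.0473 170.604  153.5788] yaw x 2.4241925621361844 q [ 0.2889  0.0299  2.0349  0.0015  1.0756 -0.5653] w 13.726829571290871 t 16.8167
F [ 2.9135  4.2838 -4.1752] T [ 0.7537 -0.6497 -0.1408] tool shift [ 0.3409 -0.4487  6.0782]
```

>>> move_arm(rows=[0,0,0,0,0,-0.02,1,0,0,0,0,0,-0.01,1,0,0,0,0,0,0,1])

```text
time_s: 17.07
tcp_pos: [485.3, 171.0, 153.6]
orientation: [1.059, 2.957, 0.004]
wrist_force: [4.2, 5.6, -4.9]
grip_width: 13.8
```

```bash
python3 -c "
from h import *
go((484.5,170.5,147.5))"
```

```text
pos [485.2788 171.0345 153.6172] yaw x 2.453607798268423 q [ 0.2891  0.03    2.0348  0.0023  1.0748 -0.5948] w 13.76968863349329 t 17.0667
F [ 4.2318  5.5563 -4.8872] T [ 1.0583 -0.8393 -0.143 ] tool shift [ 0.2588 -0.9247  6.1148]
```

Lateral force rising with the turn suggests the stop (about 1.3 rad). I'll back off a little and see whether the downward pull relaxes.

>>> move_arm(rows=[0,0,0,0,0,0.03,1,0,0,0,0,0,0.03,1,0,0,0,0,0,0,1])

```text
time_s: 17.32
tcp_pos: [484.7, 170.0, 153.6]
orientation: [-1.149, -2.924, -0.0]
wrist_force: [3.2, 3.1, -2.1]
grip_width: 14.0
```

```bash
python3 -c "
from h import *
go((484.5,170.5,147.5))"
```

```text
pos [484.7141 170.0171 153.6075] yaw x 2.3929247797194 q [ 0.2886  0.0297  2.0351  0.0004  1.0768 -0.5337] w 13.964001012618061 t 17.3167
F [ 3.1882  3.0868 -2.0744] T [ 0.4605 -0.4904 -0.1031] tool shift [0.4839 0.207  6.1076]
```

>>> move_arm(rows=[0,0,-0.5,0,0,0,1,0,0,-0.5,0,0,0,1,0,0,0,0,0,0,1])

```text
time_s: 17.57
tcp_pos: [484.7, 170.0, 154.8]
orientation: [-1.148, -2.924, -0.0]
wrist_force: [2.5, 3.1, -4.1]
grip_width: 14.2
```

```bash
python3 -c "
from h import *
go((484.5,170.5,147.5))"
```

```text
pos [484.6869 170.0224 154.8312] yaw x 2.3934552524724815 q [ 0.2886  0.0284  2.034   0.0004  1.0792 -0.5342] w 14.167478922726863 t 17.5667
F [ 2.4936  3.1286 -4.0796] T [ 0.5891 -0.475  -0.1267] tool shift [0.4596 0.2215 7.3314]
```

>>> move_arm(rows=[0,0,-1,0,0,0,1,0,0,-1,0,0,0,1,0,0,-1,0,0,0,1,0,0,0,0,0,0,1])

```text
time_s: 17.9
tcp_pos: [484.8, 169.7, 158.2]
orientation: [1.149, 2.924, -0.0]
wrist_force: [2.6, 2.2, -1.4]
grip_width: 13.8
```

```bash
python3 -c "
from h import *
go((484.5,170.5,147.5))"
```

```text
pos [484.7699 169.7476 158.1837] yaw x 2.39297522433468 q [ 0.2884  0.0249  2.0309 -0.0002  1.0858 -0.5337] w 13.767258721634047 t 17.9
F [ 2.602   2.2235 -1.4208] T [ 0.4646 -0.3508 -0.1507] tool shift [ 0.7117  0.3678 10.6836]
```

It's free; only the cap's weight remains (-1.4 N). Lifting.

>>> move_arm(rows=[0,0,-2,0,0,0,1,0,0,-4,0,0,0,1,0,0,-7,0,0,0,1,0,0,-12,0,0,0,1,0,0,-16,0,0,0,1,0,0,-16,0,0,0,1,0,0,-12,0,0,0,1,0,0,-6,0,0,0,1])

```text
time_s: 18.57
tcp_pos: [485.7, 170.0, 235.9]
orientation: [1.148, 2.921, 0.003]
wrist_force: [-0.2, -0.5, -1.6]
grip_width: 13.9
```

```bash
python3 - <<'E'
from h import *
t=env.camera('top');s=env.camera('scene');cv2.imwrite('pics/t6.png',t)
# dish centre: from initial pics, manual grey mask ellipse
for n,box in(('top',(292,180,355,243)),('scene',(228,180,298,238))):
    im=cv2.imread(f'pics/{n}0.png');x0,y0,x1,y1=box;h=cv2.cvtColor(im[y0:y1,x0:x1],cv2.COLOR_BGR2HSV)
    m=(h[...,1]<70).astype(np.uint8);k,l,st,ce=cv2.connectedComponentsWithStats(m);i=max(range(1,k),key=lambda j:st[j,4]);ys,xs=np.nonzero(l==i)
    e=cv2.fitEllipse(cv2.convexHull(np.c_[xs+x0,ys+y0].astype(np.int32)));print(n,e,at(n,*e[0],18 if n=='top' else 12))
go((547,-202,230))
cv2.imwrite('pics/c6.png',np.hstack([cv2.resize(t[170:262,180:350],(400,216),interpolation=cv2.INTER_CUBIC),cv2.resize(s[150:300,230:430],(400,300),interpolation=cv2.INTER_CUBIC)[:216]]) if 0 else cv2.resize(s[150:300,230:430],(800,600),interpolation=cv2.INTER_CUBIC))
E
```

```text
top ((323.19671630859375, 210.8648223876953), (46.23366928100586, 46.709556579589844), 104.26386260986328) [ 547.7734 -202.6895   18.    ]
scene ((262.3777770996094, 208.06129455566406), (38.52156066894531, 50.4135627746582), 87.68438720703125) [ 550.2077 -200.0317   12.    ]
pos [485.6167 169.9897 234.8428] yaw x 2.3928441447556468 q [ 0.2884 -0.0413  1.9486 -0.0002  1.2312 -0.5336] w 13.543053232768669 t 18.6667
F [-0.3609  0.3515 -2.8229] T [ 0.0083 -0.0547  0.0044] tool shift [-298.1786 -230.7261    4.7614]
```

View pics/c6.png

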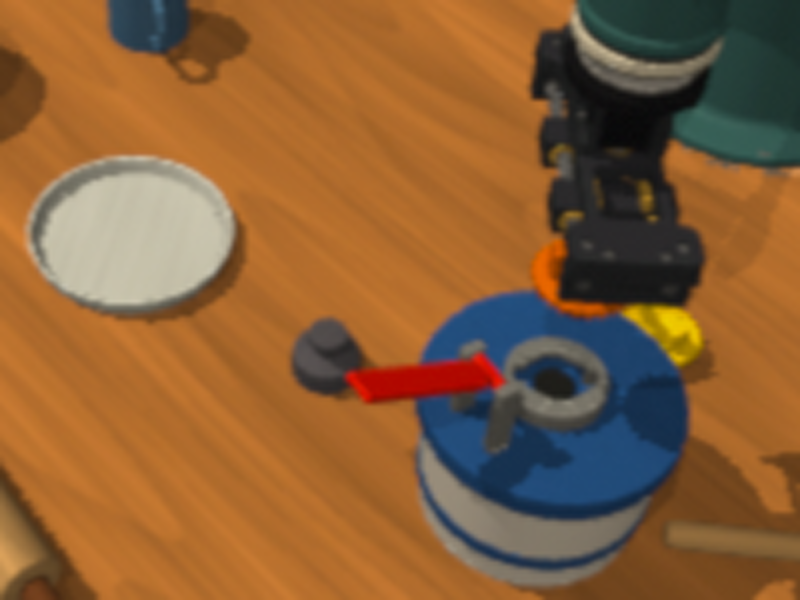

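The cap is off (orange at (580,280)), the neck is empty and the tab is still folded back. Carrying the cap to the dish, centre about (548.5,-201.5).

>>> move_arm(rows=[-8,-6.2,0,0,0,0,1,-16,-12.4,0,0,0,0,1,-24,-18.6,0,0,0,0,1,-24,-18.6,0,0,0,0,1,-24,-18.6,0,0,0,0,1,-24,-18.6,0,0,0,0,1,-24,-18.6,0,0,0,0,1,-24,-18.6,0,0,0,0,1])

```text
time_s: 19.33
tcp_pos: [518.0, -42.0, 231.3]
orientation: [-1.148, -2.922, 0.002]
wrist_force: [0.1, -0.3, -1.8]
grip_width: 13.3
```

>>> move_arm(rows=[-24,-18.6,0,0,0,0,1,-24,-18.6,0,0,0,0,1,-24,-18.6,0,0,0,0,1,-24,-18.6,0,0,0,0,1,-18,-14,0,0,0,0,1,-10,-7.8,0,0,0,0,1,-5,-3.6,0,0,0,0,1,0,0,0,0,0,0,1])

```text
time_s: 20.0
tcp_pos: [545.1, -201.7, 231.8]
orientation: [-1.15, -2.921, -0.0]
wrist_force: [-0.3, -0.5, -1.2]
grip_width: 13.7
```

```bash
python3 -c "
from h import *
go((548.5,-201.5,40))"
```

```text
pos [ 545.1056 -201.6844  231.7602] yaw x 2.391235479515659 q [-0.3972  0.0935  1.8161  0.      1.2339 -1.2177] w 13.694648674044684 t 20.0
F [-0.2576 -0.5343 -1.1621] T [-0.0635  0.0443 -0.0108] tool shift [ -2.7064   2.5735 191.754 ]
```

>>> move_arm(rows=[-2.5,2.5,15,0,0,0,1,0,0,30,0,0,0,1,0,0,35,0,0,0,1,0,0,35,0,0,0,1,0,0,35,0,0,0,1,0,0,22,0,0,0,1,0,0,12,0,0,0,1,0,0,6,0,0,0,1])

```text
time_s: 20.67
tcp_pos: [547.5, -198.7, 40.4]
orientation: [-1.145, -2.92, -0.001]
wrist_force: [0.1, 0.9, -1.3]
grip_width: 13.9
```

>>> move_arm(rows=[0,0,2,0,0,0,1,0,0,1,0,0,0,1,0,0,1,0,0,0,1,0,0,0,0,0,0,1])

```text
time_s: 21.0
tcp_pos: [550.6, -201.2, 40.6]
orientation: [1.148, 2.921, -0.0]
wrist_force: [-0.1, 0.1, -1.1]
grip_width: 14.1
```

```bash
python3 -c "
from h import *
go((548.5,-201.5,31.6))"
```

```text
pos [ 550.6045 -201.1896   40.5556] yaw x 2.39290586899359 q [-0.3928  0.2941  1.9656  0.      0.8788 -1.215 ] w 14.144360221046984 t 21.0
F [-0.1378  0.0763 -1.1065] T [-0.027   0.0393 -0.0424] tool shift [ 1.3566 -1.6699  8.9498]
```

>>> move_arm(rows=[0,0,1,0,0,0,1,0,0,1,0,0,0,1,0,0,1,0,0,0,1,0,0,1,0,0,0,1,0,0,1,0,0,0,1,0,0,0,0,0,0,1])

```text
time_s: 21.5
tcp_pos: [549.0, -200.7, 33.5]
orientation: [-1.149, -2.923, -0.0]
wrist_force: [-0.2, -0.5, -1.4]
grip_width: 13.8
```

>>> move_arm(rows=[0,0,0.5,0,0,0,1,0,0,0.5,0,0,0,1,0,0,0.5,0,0,0,1,0,0,0,0,0,0,1])

```text
time_s: 21.83
tcp_pos: [549.2, -200.7, 32.1]
orientation: [-1.149, -2.924, 0.0]
wrist_force: [1.2, 0.2, -0.2]
grip_width: 13.7
```

>>> move_arm(rows=[0,0,0.5,0,0,0,1,0,0,0,0,0,0,1])

```text
time_s: 22.0
tcp_pos: [549.2, -200.7, 31.7]
orientation: [-1.149, -2.924, -0.0]
wrist_force: [0.1, 0.1, -0.9]
grip_width: 14.2
```

>>> move_arm(rows=[0,0,0.3,0,0,0,1,0,0,0,0,0,0,1])

```text
time_s: 22.17
tcp_pos: [549.3, -200.7, 31.6]
orientation: [1.149, 2.924, 0.0]
wrist_force: [-0.3, -1.0, -1.3]
grip_width: 13.6
```

>>> move_arm(rows=[0,0,0.5,0,0,0,1,0,0,0,0,0,0,1])

```text
time_s: 22.33
tcp_pos: [549.4, -200.8, 31.5]
orientation: [1.149, 2.924, 0.0]
wrist_force: [-1.7, 1.0, 3.1]
grip_width: 14.1
```

>>> move_arm(rows=[0,0,0.5,0,0,0,1,0,0,0,0,0,0,1])

```text
time_s: 22.5
tcp_pos: [549.4, -200.8, 31.5]
orientation: [1.149, 2.924, 0.0]
wrist_force: [-3.2, 1.4, 7.1]
grip_width: 13.9
```

Touchdown (+7 N). I'll back off 0.6 mm, reduce the squeeze, open, and lift away.

>>> move_arm(rows=[0,0,-0.6,0,0,0,1,0,0,0,0,0,0,1], squeeze=4)

```text
time_s: 22.67
tcp_pos: [549.5, -200.8, 31.5]
orientation: [1.149, 2.923, 0.0]
wrist_force: [-1.9, -0.2, 3.7]
grip_width: 13.9
```

>>> move_arm(rows=[0,0,0,0,0,0,0.7,0,0,0,0,0,0,0.6,0,0,0,0,0,0,0.5,0,0,0,0,0,0,0.5,0,0,0,0,0,0,0.5,0,0,-5,0,0,0,0.5,0,0,-15,0,0,0,0.5,0,0,-30,0,0,0,0.5])

```text
time_s: 23.33
tcp_pos: [546.0, -199.4, 78.0]
orientation: [-1.146, -2.916, -0.0]
wrist_force: [0.6, 1.0, -0.6]
grip_width: 43.8
```

>>> move_arm(rows=[0,0,-40,0,0,0,0.5,0,0,-40,0,0,0,0.5,0,0,-40,0,0,0,0.5,25,-30,0,0,0,0,0.5,25,-30,0,0,0,0,0.5,25,-30,0,0,0,0,0.5,25,-30,0,0,0,0,0.5,0,0,0,0,0,0,0.5])

```text
time_s: 24.0
tcp_pos: [388.2, -219.8, 200.2]
orientation: [-1.15, -2.919, 0.001]
wrist_force: [-0.2, -0.7, 0.0]
grip_width: 44.4
```

```bash
python3 - <<'E'
from h import *
s=env.camera('scene');t=env.camera('top');cv2.imwrite('pics/t7.png',t)
cv2.imwrite('pics/c7.png',cv2.resize(s[130:310,210:450],(800,600),interpolation=cv2.INTER_CUBIC));go((548,-201,200))
E
```

```text
pos [ 393.4954 -220.6826  201.5858] yaw x 2.3907863661389497 q [-0.5665 -0.1434  2.1044  0.0003  1.179  -1.3866] w 43.96820238382544 t 24.1
F [ 0.9092  0.2728 -0.1609] T [-0.0341  0.059   0.0505] tool shift [-99.5339 119.7973   1.793 ]
```

View pics/c7.png

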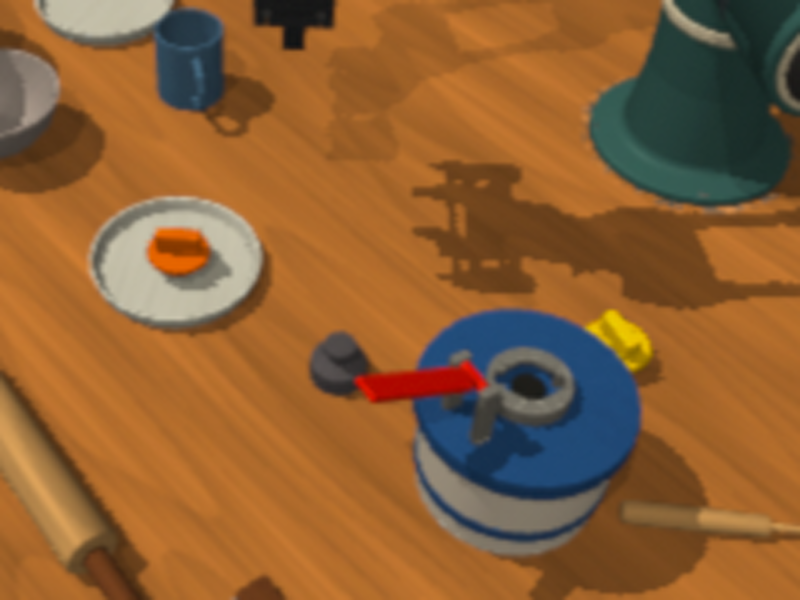

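The cap stands upright in the middle of the dish (178,252) with its bar up, the tab is folded back (420,383), and the robot is clear. Handing in.

```bash
python3 -c "
from bench import env
print(env.job_done())"
```

```text
the job is handed in; nothing more can be done
None
```

The cap is off the tub and standing upright, bar up, near the middle of the nearer dish. The red tab is folded back, and I handed the job in at about 24 s. The hand-in reports no verdict.

**What I did**
- I pinched the tab by its edges, swung it over its hinge and let it drop onto its stop.
- I gripped the bar with 20 N a finger and unscrewed it anticlockwise.
- The cap let go after about 1.15 rad of turn. I stopped at about 1.3 rad when the side force rose, which I took for the stop, and backed off 0.06 rad.
- I lifted the cap out with only about its own weight on the wrist. I set it down until I felt about 7 N from the dish floor, then opened the fingers and moved away.

**Last checks**
- The final picture shows the tab folded back, the neck empty and the robot touching nothing. The bystanders in view look unmoved, but I judged that by eye only.
- By the gripper position at release, the cap is within a few millimetres of the dish centre.

**What disagreed**
- At about 1.0 rad I first took the cap to be free because of a steady upward push. A 1.5 mm trial lift was resisted (a change of about 6 N), so I kept turning until the real release.
- At the presumed stop the axial torque stayed low, about -0.14 N m, so I judged it from the side force, not from torque. The pull was a few newtons until the cap came free.
- The two cameras differed by about 3–6 mm on the cap. I used a middle value and corrected it from the wrist force.

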